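Lock the load hook into the bench scale's bayonet socket

ROBOT

A 7-joint arm with a two-finger parallel gripper is mounted at the origin on the work surface. World frame = base frame: x ahead of the robot, y to its left, z up, the work surface at z = 0. Lengths are in m, angles in rad, forces in N, time in s.
With the tool pointing down it reaches from about 0.35 to 0.9 m from the base axis. Payload 8.1 kg.
Tool frame: the origin (TCP) lies between the finger pads; the fingertips stand 17 mm ahead of it and the grasp point (between the pads) lies 2 mm behind it; z points along the fingers, y is the line along which they close (so a half turn about z gives the same grasp; the last joint's range is limited). The gripper opens to 92 mm and grips with 3 to 60 N. Pads are 19 mm wide; open, the fingers measure 130 mm over their backs; the gripper's body (75 mm by 190 mm) begins 47 mm behind the grasp point.
Start: joints at [-1.278, 0.434, 0.025, 1.573, -0.012, 1.134, -0.075], TCP at [0.241, 0.577, 0.244] pointing down, gripper open.
Joint ranges: [-2.62, 2.62], [-0.44, 2.09], [-1.27, 1.32], [0.08, 2.57], [-1.32, 4.46], [0.12, 2], [-2.74, 2.74]. Speed limits (rad/s): [2.22, 2.22, 3.01, 3.01, 3.14, 3.14, 3.14].

INTERFACE

Orientations are given as a rotation vector (axis times angle).
In Python, from cell import observe, get_image, calibration, sign_off, look_for, regions_of, landmark_of gives the robot as it stands.
- The arm moves only by the tool jog_arm, never from a script. Its argument "plan" is a list of rows, each an object with "offset": the shift along the tool's x, y, z normalised to -1 to 1, where 1 is 0.15 m, a list of three; "twist": the turn, a rotation vector about the tool's x, y, z normalised to -1 to 1, where 1 is 2 pi rad, a list of three; "fingers": the gripper command: -1 is shut, 1 is fully open, values between are in proportion. In form: [{"offset": [x, y, z], "twist": [ax, ay, az], "fingers": fingers}, ...]. A call has 1 to 20 rows; each row is the pose to reach, as a shift and turn from the pose commanded when the call began, along the tool's axes at that moment, turning the shorter way round; what a row does not reach only later rows make up. A row lasts 1/8 s, in which the tool goes at most 62.5 mm and 10.7 degrees, less where a joint would pass 70% of its speed; a pose out of reach is approached as far as the arm can. A call with a number of a shift or a turn outside -1 to 1 is refused whole. A call with a gripper value outside its range is refused whole. The fingers move at their own pace and stop on an object; "newtons" is the grip in N (left out, the last holds). Time passes only in rows, so rows that repeat a pose let the fingers close. It gives the time, the measured TCP pose, the force, the opening and the grip force at its end, in the units of the state.
- observe(): the state, without advancing time (a new reading comes with each control period).
- get_image(name): name is "scene" or "top"; returns the picture (400x640x3 uint8, red, green, blue); there is no depth.
- calibration(name): a dict with "fov_y" (degrees; the focal length in pixels is half the picture's height over the tangent of half this angle, whatever the lens; pixels are square), "cx", "cy" (the principal point, pixels), "position" and "attitude" of the camera in the world. Camera axes: x right, y down, z forward; pixel columns grow to the right and rows downward; lengths in m; the calibration is good to about 2 mm. A picture is of the moment at which its call begins. calibration takes no time and is no camera call.
- sign_off(): hands the job in; it is judged then, once.
Trained networks look in the newest picture that a camera, given by its name, has taken for a name from the list of things; names that differ only in an ending like _2 or _b are one class to them, and where a whole thing is asked for, a point or a joint stands for the part that bears it (a point fixed in the world has none). Each returns a list of dicts, best first, with "conf" (0 to 1); they miss things now and then, are a little off and sometimes report something else, mostly with a low value. They report only what shows in the picture. A call takes as long as a camera call. They do not tell look-alikes from the thing itself.
- look_for(thing, camera): "box" ([left, top, width, height] as shares, 0 to 1, of the picture: columns of its width, rows of its height, round what is visible of it).
- regions_of(thing, camera): "region" (400x640 bool, what is visible of it) and "box" ([left, top, width, height] as shares, 0 to 1, of the picture: columns of its width, rows of its height, round what is visible of it).
- landmark_of(thing, camera): "at" ([row, column] as shares, 0 to 1, of the picture: columns of its width, rows of its height: a listed point, or the origin of a listed thing).
The state is a dict: "clock": time; "joints": joint angles; "dq": joint speeds; "joint_efforts": joint torques, N m; "position": TCP position; "ee_rot": TCP orientation; "force": force on the tool from outside, world axes, zero at the start; "ft_torque": the same for the moment, N m; "width": opening from 0.0 (shut) to 1.0 (fully open); "gripper_force": force on a finger pad.
Only numpy, scipy, OpenCV 4.12 (cv2) and the standard library are available. Lean on these libraries where they do the work, as an engineer would, in place of code of your own. Each camera call takes 0.05 s, during which the arm holds its last target. There are 200 camera calls.

TASK

Put the load hook back on the bench scale: lift it out of its wooden block, hang it through the scale's bayonet socket and twist it clockwise (seen from above) with light downward pressure until its lugs drop fully into the locking notches, which you have to find by feel. Be gentle: the hook must never be pressed or twisted hard against the scale (stay well below 30 N). Leave the hook hanging there locked, upright and still, let go of it, and do not disturb the other things on the counter.

Things in the scene. Friction and masses are not known exactly. Their poses are not given: they have to be found in the camera images.
- hook: The load hook, loose, 0.25 to 0.42 kg: a black cross-handle bar (70 long, 16 wide, 28 high, mm) on top of an upright steel shank, parked in the wooden block. Origin at the centre of the bar; x along the bar, z up the shank. Neck 16 mm thick under the bar, then shank 20 mm. Pinch the bar from above across its 16 mm width; half a turn about z makes no difference.
- lugs (a point): Point of the load hook on its axis at the flat underside of its two lugs, 62 mm below the bar's centre; x along the lugs, z up. The lugs stand out each way along x, parallel to the bar: 48 mm tip to tip, 8 mm wide, 7 mm high.
- hook_tip (a point): Lowest point of the load hook on its axis, 123 mm below the bar's centre; all below the lugs (shank, then a small hook) is within 10 mm of the axis.
- block: The wooden parking block, fixed: 90 x 90 x 80 mm high, a 30 mm square hole right through. Origin at the centre of its underside, z up. The hook stands in the hole, its lugs resting on the block's top.
- scale: The bench spring scale, fixed: grey base plate 210 x 130 mm, a column 130 mm tall that stands 105 mm from the socket's axis along the scale's +x, a dial drum behind it, and an arm that carries the socket. Origin on the table under the socket's axis, z up.
- socket (a point): Point on the axis of the round steel bayonet socket (63 mm across), at the ledge on which the lugs first come to rest: 110 mm above the table unloaded. x along the two entry slots, z up. From the slots the lugs turn only clockwise seen from above, in a 10 mm high channel between ledge and rim.
- rim (a point): Centre of the socket's top, 15 mm above the ledge: a rim 5 mm thick with a 25 mm round hole and two entry slots, one each way along socket's x, 13 mm wide and reaching 26 mm from the axis, through which the lugs pass down to the ledge.
- notch_floor (a point): On the socket's axis at the floor of the two lock notches, 6 mm below the ledge. The notches (11 mm wide, a wall just past each) are in a hidden ring under the rim, set anywhere from 0.7 to 1.45 rad clockwise of the entry slots, differing each time and not measured: find them by feel. The ring itself stays put. This point's axes do not show the notch direction.
- scale_head (a joint): How far the sprung socket is pressed down, m: 0 at the top, hard stop at 0.012. It starts to give at about 2.5 N and takes 1.2 N more per mm, the hook's weight included (it alone presses it 0 to 2 mm). When the lugs drop into the notches under a push, the socket springs up by as much as 6 mm and the push on the tool falls by several N.
- shackle: Bystander, loose, to be left alone: U-shaped bow shackle lying flat, about 60 mm.
- thimble: Bystander, loose, to be left alone: flat steel ring 48 mm across, 12 mm high.
- jar: Bystander, loose, to be left alone: closed jar 56 mm across, 85 mm tall.
- carton: Bystander, loose, to be left alone: cardboard carton 75 x 110 x 60 mm.
- spool: Bystander, loose, to be left alone: empty white spool 64 mm across, 55 mm tall.
- screwdriver: Bystander, loose, to be left alone: screwdriver lying flat.
- tub: Bystander, loose, to be left alone: white open tub 90 mm across, 75 mm tall.
There are look-alikes about, which are no part of the job. Leave any purple or yellow look-alike of the hook alone.

How it is judged:
By the outcome, as a careful person would: the job done as asked, in the order asked, and still so for the second after the job is handed in, with the robot touching nothing.
It also fails if it takes over 61 s, if anything falls off the work surface, if the arm or the gripper's body presses on something with over 40 N, if the wrist force passes 120 N, or if a joint passes its speed limit or range.

## Working session

There is one attempt and no reset: what is moved stays moved. The work goes in short steps, Python scripts to look and compute and a tool call to move; the robot and the scene stay as the last step left them, time stands still between calls to the robot, and variables do not carry over. Pictures are saved under pics/ and viewed, at most 10 in all, crops included, and the job is handed in when it is done.

Besides the shell and the picture viewer there is one more tool, called after "Request:" by a JSON object that holds its "name" and its "arguments", one argument or row to a line. jog_arm: Moves the arm, as the interface text tells. Scaled input: -1 to 1 covers 0.15 m each way for a shift and 2 pi rad each way for a turn. Its arguments: {"type":"object","properties":{"plan":{"type":"array","items":{"type":"object","properties":{"offset":{"type":"array","items":{"type":"number","minimum":-1,"maximum":1}},"twist":{"type":"array","items":{"type":"number","minimum":-1,"maximum":1}},"fingers":{"type":"number"}}}},"newtons":{"type":"number"}},"required":["plan"]}

```bash
mkdir -p pics; python3 - <<'E'
from cell import *
import cv2,numpy as np
s=observe();print({k:np.round(v,3).tolist() for k,v in s.items()})
for n in("scene","top"):
    im=get_image(n);cv2.imwrite(f"pics/{n}0.png",im[:,:,::-1]);print(n,calibration(n))
    for t in("hook","block","scale"):
        print(t,[(round(d['conf'],2),np.round(np.array(d['box'])*[640,400,640,400]).tolist()) for d in look_for(t,n)][:4])
    for t in("hook","lugs","block","socket","rim","scale"):
        print(t,[(round(d['conf'],2),np.round(np.array(d['at'])[::-1]*[640,400],1).tolist()) for d in landmark_of(t,n)][:4])
E
```

```text
{'clock': 0.0, 'joints': [-1.278, 0.435, 0.025, 1.574, -0.012, 1.134, -0.075], 'dq': [0.0, 0.001, -0.003, -0.001, -0.001, -0.0, -0.001], 'joint_efforts': [0.001, -66.786, 0.985, -31.446, -0.06, 0.043, 0.0], 'position': [0.241, 0.576, 0.243], 'ee_rot': [-0.618, -3.08, 0.003], 'force': [0.203, -0.134, 0.445], 'ft_torque': [-0.002, -0.01, 0.034], 'gripper_force': 0.0, 'width': 0.998}
scene {'fov_y': 45.257974200661494, 'cx': 329.24482720687473, 'cy': 200.98060536332733, 'position': array([ 1.44957508, -0.33471604,  1.06994609]), 'attitude': array([-2.01737219, -1.37443957,  0.55871126])}
hook [(0.81, [376.0, 151.0, 19.0, 28.0]), (0.75, [402.0, 146.0, 22.0, 33.0]), (0.71, [360.0, 188.0, 25.0, 35.0]), (0.23, [239.0, 182.0, 21.0, 42.0])]
block [(0.97, [360.0, 169.0, 43.0, 38.0]), (0.41, [237.0, 181.0, 22.0, 45.0])]
scale [(0.68, [227.0, 184.0, 53.0, 80.0])]
hook [(0.87, [410.6, 147.5]), (0.85, [372.7, 196.0]), (0.57, [385.5, 156.5])]
lugs [(0.84, [372.5, 208.5]), (0.75, [384.4, 176.5]), (0.61, [409.1, 164.1]), (0.48, [247.5, 194.6])]
block [(0.98, [381.5, 195.1])]
socket [(0.85, [248.3, 194.7])]
rim [(0.75, [249.1, 192.0])]
scale []
top {'fov_y': 50.545353953884934, 'cx': 324.72752087704566, 'cy': 201.34939486394308, 'position': array([0.3066072 , 0.00529315, 1.55921894]), 'attitude': array([-2.11404961,  2.1471276 , -0.18203572])}
hook [(0.64, [278.0, 184.0, 22.0, 10.0])]
block [(0.7, [252.0, 206.0, 31.0, 28.0])]
scale [(0.94, [361.0, 187.0, 43.0, 61.0]), (0.64, [254.0, 204.0, 29.0, 29.0])]
hook [(0.68, [228.2, 227.4]), (0.65, [289.0, 186.5]), (0.5, [261.5, 216.3])]
lugs [(0.72, [289.4, 187.9]), (0.66, [264.2, 216.2]), (0.48, [232.7, 230.6])]
block [(0.58, [269.1, 221.1])]
socket [(0.94, [382.3, 226.2])]
rim [(0.59, [381.1, 227.0])]
scale [(0.96, [377.5, 231.2])]
```

```bash
python3 - <<'E'
import cv2
a=cv2.imread("pics/scene0.png");b=cv2.imread("pics/top0.png")
cv2.imwrite("pics/a.png",cv2.resize(a[120:290,210:440],None,fx=3.4,fy=3.4,interpolation=cv2.INTER_CUBIC))
cv2.imwrite("pics/b.png",cv2.resize(b[160:280,200:430],None,fx=3.4,fy=3.4,interpolation=cv2.INTER_CUBIC))
E
```

```text
(no output)
```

View pics/a.png

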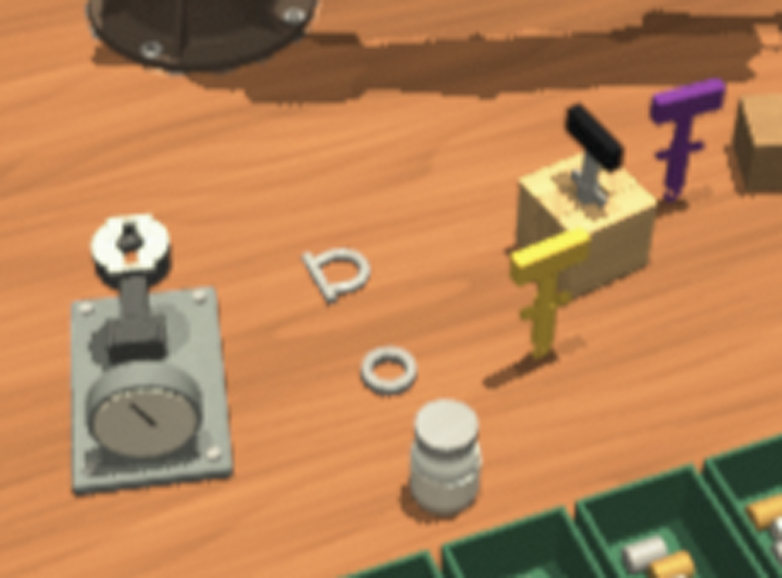

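View pics/b.png

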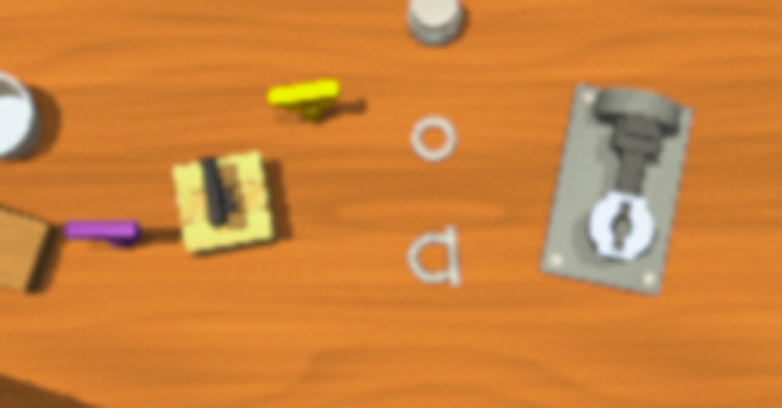

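View pics/top0.png

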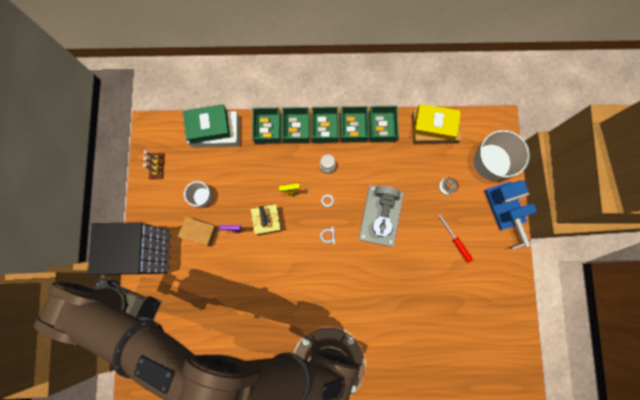

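The hook is the black bar on the wooden block: scene ≈(385,160), top ≈(263,216). The purple one, at scene ≈(411,150) and top ≈(230,228), and the yellow one, at scene ≈(372,197) and top ≈(289,187), are look-alikes. The crops show only this hook is black and in the block. The socket is at scene ≈(249,193), top ≈(382,227).

```bash
cat > h.py <<'E'
from cell import *
import cv2,numpy as np
from scipy.spatial.transform import Rotation as R
from scipy.optimize import least_squares
def cam(n):
    c=calibration(n);f=200/np.tan(np.radians(c['fov_y']/2));return f,np.array([c['cx'],c['cy']]),np.array(c['position']),R.from_rotvec(c['attitude'])
def ray(n,p):
    f,c,o,r=cam(n);return o,r.apply(np.r_[(np.array(p)-c)/f,1])
def atz(n,p,z):
    o,d=ray(n,p);return o+d*(z-o[2])/d[2]
def proj(n,X):
    f,c,o,r=cam(n);q=r.inv().apply(np.array(X)-o);return q[...,:2]/q[...,2:]*f+c
def tri(a,b):
    s=least_squares(lambda X:np.r_[proj("scene",X)-a,proj("top",X)-b],[.5,0,.1]);return s.x,s.fun
E
python3 - <<'E'
from h import *
for nm,a,b in(("hook",(385.5,156.5),(261.5,216.3)),("lugs",(384.4,176.5),(264.2,216.2)),("socket",(248.3,194.7),(382.3,226.2)),("rim",(249.1,192),(381.1,227))):
    x,e=tri(a,b);print(nm,x.round(4),e.round(1))
print("block",atz("scene",(381.5,195.1),0).round(4),atz("top",(269.1,221.1),0).round(4))
S=cv2.imread("pics/scene0.png");T=cv2.imread("pics/top0.png")
# dark bar blobs
def blob(im,n,x0,y0,x1,y1,th,z):
    g=im[y0:y1,x0:x1].max(2).astype(float);m=(g<th).astype(np.uint8);k,l,st,ce=cv2.connectedComponentsWithStats(m);i=1+st[1:,4].argmax()
    ys,xs=np.nonzero(l==i);P=np.array([atz(n,(x+x0,y+y0),z) for x,y in zip(xs,ys)])[:,:2];c=P.mean(0);w,v=np.linalg.eigh(np.cov((P-c).T))
    r=(P-c)@v;print(n,st[i],"pix",(ce[i]+[x0,y0]).round(1),"c",c.round(4),"yaw",round(np.degrees(np.arctan2(v[1,1],v[0,1])),1),"size",np.ptp(r,axis=0).round(3))
blob(T,"top",252,203,284,234,60,.141+.014)
blob(T,"top",252,203,284,234,80,.141+.014)
blob(S,"scene",370,145,398,172,60,.141)
blob(T,"top",374,217,392,237,110,.125);blob(T,"top",374,217,392,237,140,.125)
blob(S,"scene",238,183,262,202,110,.125)
print(T[217:238,374:392].max(2))
print(S[182:203,236:263].max(2))
print([ (n,proj(n,[[.5,0,.1],[.51,0,.1],[.5,.01,.1]]).round(1).tolist()) for n in("top","scene")])
E
```

```text
hook [0.5037 0.2186 0.1534] [-0.1  0.  -0.1 -0. ]
lugs [0.5133 0.2184 0.082 ] [ 0.3 -0.   0.4  0.1]
socket [ 0.4686 -0.1913  0.1109] [ 0.2 -0.   0.3  0.1]
rim [ 0.4651 -0.1869  0.1169] [ 0.4 -0.   0.4  0.1]
block [0.5102 0.2163 0.    ] [0.5067 0.2133 0.    ]
top [11 10  4 11 15] pix [264.5 218.2] c [0.4968 0.2079] yaw -168.3 size [0.005 0.035]
top [ 9  4  8 18 62] pix [263.7 216.3] c [0.5033 0.2107] yaw -164.1 size [0.018 0.059]
scene [  7   7  16  18 141] pix [384.1 160.7] c [0.5063 0.2141] yaw -177.7 size [0.028 0.082]
top [7 6 3 3 5] pix [382.2 223.8] c [ 0.4754 -0.1885] yaw 133.7 size [0.005 0.01 ]
top [ 6  3  5  9 26] pix [382.3 224. ] c [ 0.4747 -0.189 ] yaw 152.4 size [0.014 0.029]
scene [ 0 11 22  8 62] pix [250.5 199.3] c [ 0.5025 -0.1928] yaw 77.3 size [0.027 0.058]
[[177 173 163 164 186 226 237 231 219 201 188 180 163 146 152 167 176 174]
 [177 175 178 189 218 239 247 243 231 219 214 216 217 213 206 198 186 174]
 [178 187 211 230 240 245 247 239 209 173 173 202 230 241 238 223 193 175]
 [185 212 237 246 247 248 247 231 176 128 127 177 232 246 243 228 191 174]
 [196 233 246
[... 3057 characters left out ...]
 148 218 223]
 [208 179  81  77 117 185 247 249 249 246 234 228 220 221 220 221 226 221
  201 129  58  44  45  76 154 222 226]
 [213 186  91  48  64 139 218 222 221 209 179 171 150 144 138 130 134 122
  109  83  50  44  52 100 177 223 225]
 [215 193 117  60  49  80 122 121 117 108  83  75  69  69  66  67  73  66
   59  55  46  46  69 135 205 221 222]
 [214 205 166 104  54  51  66  68  63  63  66  66  81  89  91  87  77  49
   47  43  48  66 112 171 215 219 218]
 [217 216 205 161  78  48  47  48  52  71  91  95 105 112 112 109  96  54
   45  48  70 120 176 201 216 217 216]]
[('top', [[326.7, 218.5], [326.6, 215.6], [323.8, 218.5]]), ('scene', [[315.7, 187.5], [316.9, 189.8], [318.9, 186.7]])]
```

```bash
cat >> h.py <<'E'
SS=8
def poly(n,pts,win):
    p=(proj(n,np.array(pts))-[win[0],win[1]]+.5)*SS
    return p.astype(np.float32)
def render(n,add,sub,win,hull=False):
    m=np.zeros(((win[3]-win[1])*SS,(win[2]-win[0])*SS),np.uint8)
    for a in add:
        p=poly(n,a,win); p=cv2.convexHull(p) if hull else p
        cv2.fillPoly(m,[np.round(p).astype(np.int32)],255)
    for a in sub: cv2.fillPoly(m,[np.round(poly(n,a,win)).astype(np.int32)],0)
    m=cv2.resize(m,None,fx=1/SS,fy=1/SS,interpolation=cv2.INTER_AREA)
    return cv2.GaussianBlur(m.astype(float)/255,(0,0),.7)
def circ(c,r,z): t=np.linspace(0,2*np.pi,60);return np.c_[c[0]+r*np.cos(t),c[1]+r*np.sin(t),0*t+z]
def rect(c,yaw,l,w,z):
    q=np.array([[l,w],[-l,w],[-l,-w],[l,-w]]);k,s=np.cos(yaw),np.sin(yaw);return np.c_[q@np.array([[k,s],[-s,k]])+c,np.full(4,z)]
def socket_model(n,v,win,z=.125): return render(n,[circ(v[:2],.0315,z)],[circ(v[:2],.0125,z),rect(v[:2],v[2],.026,.0065,z)],win)
def bar_model(n,v,win,z=.142): return render(n,[np.r_[rect(v[:2],v[2],.035,.008,z-.014),rect(v[:2],v[2],.035,.008,z+.014)]],[],win,True)
def fit(model,obs,v0,**k):
    # obs: list of (cam, weight image 0..1, win)
    from scipy.optimize import minimize
    cost=lambda u:sum(((model(n,u*[.01,.01,.3]+v0,w,**k)-o)**2).sum() for n,o,w in obs)
    best=None
    for dy in(-.25,0,.25):
        r=minimize(cost,[0,0,dy/.3],method="Nelder-Mead",options=dict(initial_simplex=np.array([[0,0,dy/.3]]*4)+np.vstack([np.zeros(3),np.eye(3)*.6]),xatol=1e-3,fatol=1e-3))
        if best is None or r.fun<best.fun: best=r
    return best.x*[.01,.01,.3]+v0,best.fun
E
python3 - <<'E'
from h import *
S=cv2.imread("pics/scene0.png");T=cv2.imread("pics/top0.png")
cr=lambda im,w:im[w[1]:w[3],w[0]:w[2]].max(2).astype(float)
wt,ws=(369,213,396,241),(234,180,266,204)
sat=lambda im,w:np.clip((im[w[1]:w[3],w[0]:w[2]].min(2).astype(float)-190)/45,0,1)
print(T[227,376],S[190,240],S[182,236],T[240,376])
ot=("top",np.clip((cr(T,wt)-170)/75,0,1),wt);os=("scene",sat(S,ws),ws)
for o in([ot],[os],[ot,os]): print("socket",*fit(socket_model,o,np.array([.468,-.19,-.05])))
wt,ws=(257,205,273,229),(372,148,396,172)
ot=("top",np.clip((130-cr(T,wt))/70,0,1),wt);os=("scene",np.clip((110-cr(S,ws))/80,0,1),ws)
for o in([ot],[os],[ot,os]): print("bar",*fit(bar_model,o,np.array([.506,.212,.2])))
E
```

```text
[248 243 236] [240 250 249] [ 85 141 218] [155 172 168]
socket [ 0.46877261 -0.18872363 -0.22065767] 6.575571740755725
socket [ 0.46756909 -0.19140507 -0.24663071] 18.042928533839188Traceback (most recent call last):
  File "<stdin>", line 8, in <module>
  File "h.py", line 38, in fit
    r=minimize(cost,[0,0,dy/.3],method="Nelder-Mead",options=dict(initial_simplex=np.array([[0,0,dy/.3]]*4)+np.vstack([np.zeros(3),np.eye(3)*.6]),xatol=1e-3,fatol=1e-3))
    res = _minimize_neldermead(fun, x0, args, callback, bounds=bounds,
                               **options)
    fxc = func(xc)
    fx = function(np.copy(x), *(wrapper_args + args))
  File "h.py", line 35, in <lambda>
    cost=lambda u:sum(((model(n,u*[.01,.01,.3]+v0,w,**k)-o)**2).sum() for n,o,w in obs)
                  ~~~^^^^^^^^^^^^^^^^^^^^^^^^^^^^^^^^^^^^^^^^^^^^^^^^^^^^^^^^^^^^^^^^^^
  File "h.py", line 35, in <genexpr>
    cost=lambda u:sum(((model(n,u*[.01,.01,.3]+v0,w,**k)-o)**2).sum() for n,o,w in obs)
                        ~~~~~^^^^^^^^^^^^^^^^^^^^^^^^^^^
  File "h.py", line 30, in socket_model
    def socket_model(n,v,win,z=.125): return render(n,[circ(v[:2],.0315,z)],[circ(v[:2],.0125,z),rect(v[:2],v[2],.026,.0065,z)],win)
                                             ~~~~~~^^^^^^^^^^^^^^^^^^^^^^^^^^^^^^^^^^^^^^^^^^^^^^^^^^^^^^^^^^^^^^^^^^^^^^^^^^^^^^^^^
  File "h.py", line 22, in render
    p=poly(n,a,win); p=cv2.convexHull(p) if hull else p
  File "h.py", line 17, in poly
    p=(proj(n,np.array(pts))-[win[0],win[1]]+.5)*SS
       ~~~~^^^^^^^^^^^^^^^^^
  File "h.py", line 12, in proj
    f,c,o,r=cam(n);q=r.inv().apply(np.array(X)-o);return q[...,:2]/q[...,2:]*f+c
            ~~~^^^
  File "h.py", line 6, in cam
    c=calibration(n);f=200/np.tan(np.radians(c['fov_y']/2));return f,np.array([c['cx'],c['cy']]),np.array(c['position']),R.from_rotvec(c['attitude'])
ValueError: time passes only in moves, steps and waits
```

```bash
sed -i 's/^def cam(n):/import functools\n@functools.cache\ndef cam(n):/' h.py
cat > f0.py <<'E'
from h import *
S=cv2.imread("pics/scene0.png");T=cv2.imread("pics/top0.png")
cr=lambda im,w:im[w[1]:w[3],w[0]:w[2]].max(2).astype(float)
sat=lambda im,w:np.clip((im[w[1]:w[3],w[0]:w[2]].min(2).astype(float)-190)/45,0,1)
wt,ws=(369,213,396,241),(234,180,266,204)
ot=("top",np.clip((cr(T,wt)-170)/75,0,1),wt);os=("scene",sat(S,ws),ws)
for o in([ot],[os],[ot,os]): print("socket",*fit(socket_model,o,np.array([.468,-.19,-.15])))
wt,ws=(257,205,273,229),(372,148,396,172)
ot=("top",np.clip((130-cr(T,wt))/70,0,1),wt);os=("scene",np.clip((110-cr(S,ws))/80,0,1),ws)
for o in([ot],[os],[ot,os]): print("bar",*fit(bar_model,o,np.array([.506,.212,.2])))
E
python3 f0.py
```

```text
socket [ 0.46840667 -0.18871107 -0.22634585] 6.538529388163669
socket [ 0.4670909  -0.19128271 -0.24881052] 17.889526548928206
socket [ 0.46784607 -0.1902244  -0.23996765] 34.63996059398432
bar [0.51494537 0.21524113 0.26057604] 21.815441810571123
bar [ 0.50995417  0.21267949 -0.02746035] 33.294787560691006
bar [0.5119399  0.21289376 0.07295553] 68.33238853276313
```

```bash
python3 - <<'E'
from h import *
out=[]
for n,w in(("top",(245,198,290,240)),("scene",(355,140,415,215))):
    im=cv2.imread(f"pics/{n}0.png")[w[1]:w[3],w[0]:w[2]];k=540/(w[3]-w[1]);a=cv2.resize(im,None,fx=k,fy=k,interpolation=cv2.INTER_NEAREST)
    v=np.array([.507,.213]);y=.2
    for z in(.128,.156):
        p=((proj(n,rect(v,y,.035,.008,z))-w[:2]+.5)*k).astype(np.int32);cv2.polylines(a,[p],True,(255,255,0),1)
    p=((proj(n,np.array([[.507,.213,.142],[.507,.213,.08]]))-w[:2]+.5)*k).astype(int);cv2.line(a,p[0].tolist(),p[1].tolist(),(255,0,255),1)
    out.append(a)
cv2.imwrite("pics/c.png",np.hstack(out)[:,:800] if sum(o.shape[1] for o in out)<=800 else cv2.resize(np.hstack(out),(800,int(540*800/sum(o.shape[1] for o in out)))))
E
```

```text
(no output)
```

View pics/c.png

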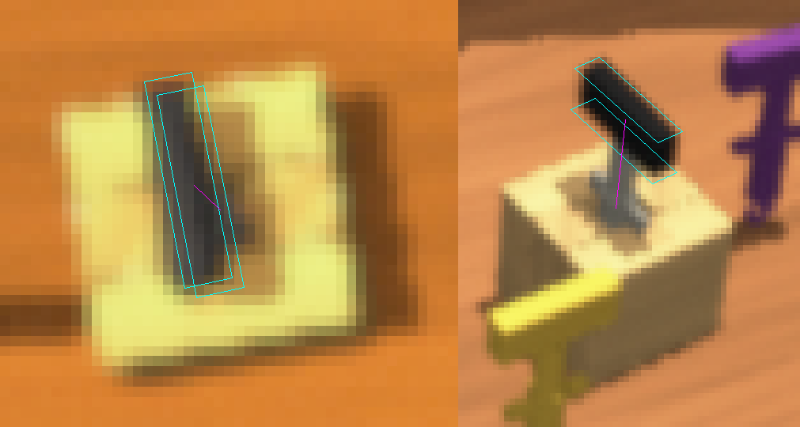

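```bash
cat >> h.py <<'E'
def goto(target,yaw):
    """offset/twist (normalised) to bring TCP to target, tool z down, tool x at yaw (mod pi)"""
    s=observe();r0=R.from_rotvec(s['ee_rot']);p=np.array(s['position'])
    o=r0.inv().apply(np.array(target)-p)/.15
    best=[]
    for y in(yaw,yaw+np.pi):
        r1=R.from_matrix(np.c_[[np.cos(y),np.sin(y),0],[np.sin(y),-np.cos(y),0],[0,0,-1]])
        best.append((r0.inv()*r1).as_rotvec()/(2*np.pi))
    print("pos",p.round(4),"toolx yaw",np.arctan2(*r0.as_matrix()[[1,0],0]).round(3),"z",r0.as_matrix()[:,2].round(3),"q",np.round(s['joints'],2),"F",np.round(s['force'],2),"M",np.round(s['ft_torque'],3),"w",round(s['width']*92,1),"g",round(s['gripper_force'],1),"t",round(s['clock'],2))
    print("offset",o.round(4),"twist",[b.round(4) for b in best])
E
python3 - <<'E'
from h import *
goto([.508,.215,.24],.2)
print(atz("top",(240,229),.13),atz("top",(219,227),.13),atz("top",(279,188),.13),atz("top",(299,185),.13))
E
```

```text
pos [0.241  0.5767 0.2437] toolx yaw 2.746 z [ 0. -0. -1.] q [-1.28  0.43  0.03  1.57 -0.01  1.13 -0.08] F [-0.63  0.04  0.34] M [-0.004  0.028 -0.039] w 91.9 g 0.0 t 1.0
offset [-2.572  -1.5382  0.025 ] twist [array([0.    , 0.    , 0.4052]), array([-0.    ,  0.    , -0.0948])]
[0.46462304 0.29434188 0.13      ] [0.47254395 0.36572468 0.13      ] [0.60431952 0.16263772 0.13      ] [0.61378278 0.09369293 0.13      ]
```

Request:
{"name": "jog_arm", "arguments": {
  "plan": [
    {"offset":[-0.4,-0.24,0],"twist":[0,0,0],"fingers":0.1},
    {"offset":[-0.8,-0.48,0],"twist":[0,0,0],"fingers":0.1},
    {"offset":[-1,-0.6,0],"twist":[0,0,0],"fingers":0.1},
    {"offset":[-1,-0.6,0],"twist":[0,0,0],"fingers":0.1}
  ],
  "newtons": 20
}}

```text
clock: 1.5
position: [0.3482, 0.4319, 0.2442]
ee_rot: [0.629, 3.076, -0.001]
force: [-0.6, 1.1, 0.6]
width: 0.612
gripper_force: 0.0
```

Request:
{"name": "jog_arm", "arguments": {
  "plan": [
    {"offset":[-0.4,-0.24,0],"twist":[0,0,0],"fingers":0.1},
    {"offset":[-0.8,-0.48,0],"twist":[0,0,0],"fingers":0.1},
    {"offset":[-1,-0.6,0],"twist":[0,0,0],"fingers":0.1},
    {"offset":[-1,-0.6,0],"twist":[0,0,0],"fingers":0.1}
  ]
}}

```text
clock: 2.0
position: [0.4508, 0.2917, 0.244]
ee_rot: [0.627, 3.077, -0.001]
force: [-0.2, 0.6, 0.7]
width: 0.547
gripper_force: 0.0
```

Request:
{"name": "jog_arm", "arguments": {
  "plan": [
    {"offset":[-0.35,-0.21,0],"twist":[0,0,-0.025],"fingers":0.1},
    {"offset":[-0.572,-0.338,0.025],"twist":[0,0,-0.05],"fingers":0.1},
    {"offset":[-0.572,-0.338,0.025],"twist":[0,0,-0.075],"fingers":0.1},
    {"offset":[-0.572,-0.338,0.025],"twist":[0,0,-0.0948],"fingers":0.1},
    {"offset":[-0.572,-0.338,0.025],"twist":[0,0,-0.0948],"fingers":0.1},
    {"offset":[-0.572,-0.338,0.025],"twist":[0,0,-0.0948],"fingers":0.1}
  ]
}}

```text
clock: 2.75
position: [0.5076, 0.2161, 0.24]
ee_rot: [0.311, -3.126, -0.001]
force: [-0.2, -0.4, 0.1]
width: 0.55
gripper_force: 0.0
```

```bash
python3 - <<'E'
from h import *
goto([.508,.215,.14],.2)
im=get_image("scene");cv2.imwrite("pics/scene1.png",im[:,:,::-1])
w=(340,100,440,210);cv2.imwrite("pics/d.png",cv2.resize(im[w[1]:w[3],w[0]:w[2],::-1],None,fx=5,fy=5,interpolation=cv2.INTER_CUBIC))
E
```

```text
pos [0.5076 0.2161 0.24  ] toolx yaw -2.943 z [-0.  0. -1.] q [-0.55  0.32  0.06  1.76 -0.02  1.06  1.29] F [-0.16 -0.45  0.09] M [0.035 0.013 0.044] w 50.6 g 0.0 t 2.75
offset [-0.001  -0.0078  0.6665] twist [array([-0.000e+00, -1.000e-04,  4.997e-01]), array([ 0.0001, -0.    , -0.0003])]
```

View pics/d.png

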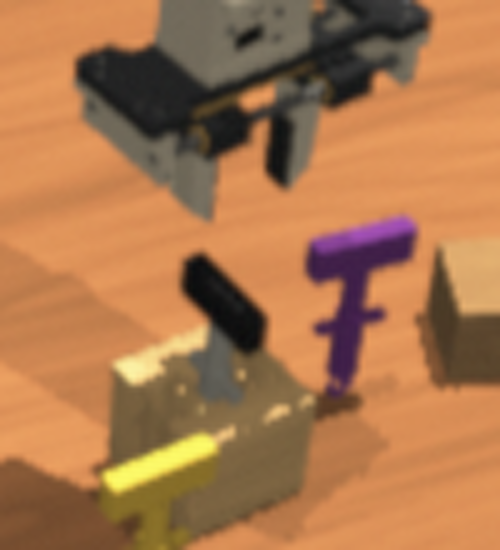

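The gripper is above the black bar (crop ≈(222,303)), with the fingers straddling its width and the purple hook clear to the right.

Request:
{"name": "jog_arm", "arguments": {
  "plan": [
    {"offset":[0,-0.008,0.25],"twist":[0,0,0],"fingers":0.1},
    {"offset":[0,-0.008,0.45],"twist":[0,0,0],"fingers":0.1},
    {"offset":[0,-0.008,0.6],"twist":[0,0,0],"fingers":0.1},
    {"offset":[0,-0.008,0.667],"twist":[0,0,0],"fingers":0.1},
    {"offset":[0,-0.008,0.667],"twist":[0,0,0],"fingers":0.1}
  ]
}}

```text
clock: 3.42
position: [0.508, 0.214, 0.1397]
ee_rot: [0.313, -3.125, 0.0]
force: [0.2, 0.2, 0.3]
width: 0.548
gripper_force: 0.0
```

Request:
{"name": "jog_arm", "arguments": {
  "plan": [
    {"offset":[0,0,0],"twist":[0,0,0],"fingers":-0.4},
    {"offset":[0,0,0],"twist":[0,0,0],"fingers":-0.65},
    {"offset":[0,0,0],"twist":[0,0,0],"fingers":-0.8},
    {"offset":[0,0,0],"twist":[0,0,0],"fingers":-1},
    {"offset":[0,0,0],"twist":[0,0,0],"fingers":-1},
    {"offset":[0,0,0],"twist":[0,0,0],"fingers":-1},
    {"offset":[0,0,0],"twist":[0,0,0],"fingers":-1}
  ],
  "newtons": 25
}}

```text
clock: 4.3
position: [0.5084, 0.214, 0.1402]
ee_rot: [-0.313, 3.125, 0.0]
force: [-0.4, 0.9, 4.8]
width: 0.172
gripper_force: 25.0
```

```bash
python3 - <<'E'
from h import *
goto([.508,.215,.275],.2)
im=get_image("scene");cv2.imwrite("pics/scene2.png",im[:,:,::-1])
w=(340,100,440,210);cv2.imwrite("pics/e.png",cv2.resize(im[w[1]:w[3],w[0]:w[2],::-1],None,fx=5,fy=5,interpolation=cv2.INTER_CUBIC))
E
```

```text
pos [0.5084 0.214  0.1402] toolx yaw -2.942 z [ 0.  0. -1.] q [-0.54  0.43  0.05  1.88 -0.03  0.84  1.3 ] F [-0.39  0.85  4.81] M [0.136 0.232 0.045] w 15.8 g 25.0 t 4.3
offset [ 0.0009  0.007  -0.899 ] twist [array([ 1.e-04, -1.e-04,  5.e-01]), array([ 0.    ,  0.0001, -0.    ])]
```

View pics/e.png

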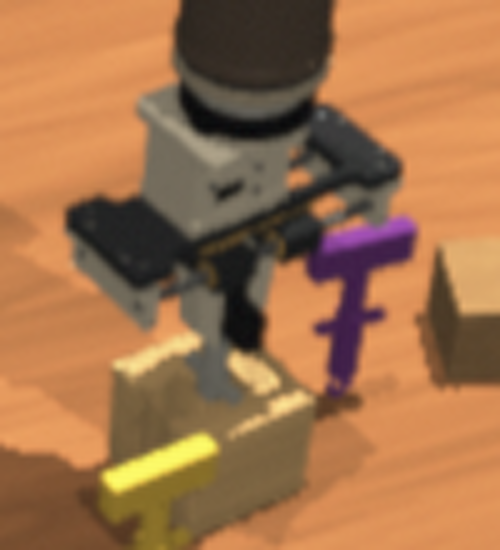

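The bar is pinched (15.8 mm, 25 N). Next is a straight lift out of the block.

Request:
{"name": "jog_arm", "arguments": {
  "plan": [
    {"offset":[0,0,-0.05],"twist":[0,0,0],"fingers":-1},
    {"offset":[0,0,-0.2],"twist":[0,0,0],"fingers":-1},
    {"offset":[0,0,-0.4],"twist":[0,0,0],"fingers":-1},
    {"offset":[0,0,-0.6],"twist":[0,0,0],"fingers":-1},
    {"offset":[0,0,-0.8],"twist":[0,0,0],"fingers":-1},
    {"offset":[0,0,-0.95],"twist":[0,0,0],"fingers":-1},
    {"offset":[0,0,-0.95],"twist":[0,0,0],"fingers":-1},
    {"offset":[0,0,-0.95],"twist":[0,0,0],"fingers":-1}
  ]
}}

```text
clock: 5.35
position: [0.5076, 0.2135, 0.2813]
ee_rot: [0.313, -3.124, 0.001]
force: [0.5, -0.3, -2.4]
width: 0.174
gripper_force: 25.0
```

```bash
python3 - <<'E'
from h import *
goto([.468,-.19,.283],-.235)
im=get_image("scene");cv2.imwrite("pics/scene3.png",im[:,:,::-1])
for t in("hook","lugs","hook_tip"):
    print(t,[(round(d['conf'],2),np.round(np.array(d['at'])[::-1]*[640,400],1).tolist()) for d in landmark_of(t,"scene")])
p=np.array([.508,.214,.285]);print(proj("scene",p-[[0,0,0],[0,0,.062],[0,0,.123]]).round(1))
E
```

```text
pos [0.5076 0.2135 0.2813] toolx yaw -2.942 z [-0.002 -0.001 -1.   ] q [-0.55  0.28  0.07  1.7  -0.02  1.16  1.3 ] F [ 0.51 -0.3  -2.4 ] M [0.009 0.054 0.024] w 16.0 g 25.0 t 5.35
offset [ 0.7925 -2.5841 -0.0087] twist [array([ 4.000e-04, -2.000e-04, -4.308e-01]), array([-0.0002, -0.0003,  0.0692])]
hook [(0.92, [411.5, 152.3]), (0.69, [388.6, 122.8]), (0.65, [373.4, 192.9])]
lugs [(0.68, [411.3, 164.9]), (0.65, [389.0, 139.7]), (0.58, [371.2, 210.1])]
hook_tip [(0.83, [383.7, 154.1]), (0.71, [408.6, 178.2]), (0.67, [367.5, 223.3]), (0.31, [247.5, 191.9])]
[[388.7 121.1]
 [386.8 139. ]
 [384.9 155.5]]
```

Request:
{"name": "jog_arm", "arguments": {
  "plan": [
    {"offset":[0.06,-0.2,-0.01],"twist":[0,0,0],"fingers":-1},
    {"offset":[0.15,-0.5,-0.01],"twist":[0,0,0],"fingers":-1},
    {"offset":[0.25,-0.8,-0.01],"twist":[0,0,0],"fingers":-1},
    {"offset":[0.31,-1,-0.01],"twist":[0,0,0],"fingers":-1}
  ]
}}

```text
clock: 6.05
position: [0.4918, 0.0551, 0.2835]
ee_rot: [0.31, -3.125, 0.001]
force: [0.1, 0.9, -2.4]
width: 0.171
gripper_force: 25.0
```

Request:
{"name": "jog_arm", "arguments": {
  "plan": [
    {"offset":[0.09,-0.3,0],"twist":[0,0,0],"fingers":-1},
    {"offset":[0.18,-0.6,0],"twist":[0,0,0],"fingers":-1},
    {"offset":[0.25,-0.8,0],"twist":[0,0,0],"fingers":-1},
    {"offset":[0.3,-1,0],"twist":[0,0,0],"fingers":-1}
  ]
}}

```text
clock: 6.55
position: [0.4775, -0.0996, 0.2836]
ee_rot: [0.312, -3.125, -0.0]
force: [1.1, -0.1, -3.2]
width: 0.172
gripper_force: 25.0
```

Request:
{"name": "jog_arm", "arguments": {
  "plan": [
    {"offset":[0.1,-0.3,0],"twist":[0,0,0.02],"fingers":-1},
    {"offset":[0.16,-0.5,0],"twist":[0,0,0.045],"fingers":-1},
    {"offset":[0.18,-0.58,0],"twist":[0,0,0.069],"fingers":-1},
    {"offset":[0.18,-0.584,0],"twist":[0,0,0.069],"fingers":-1},
    {"offset":[0.18,-0.584,0],"twist":[0,0,0.069],"fingers":-1},
    {"offset":[0.18,-0.584,0],"twist":[0,0,0.069],"fingers":-1}
  ]
}}

```text
clock: 7.3
position: [0.4692, -0.1885, 0.2838]
ee_rot: [-0.361, -3.121, -0.001]
force: [-0.3, -0.1, -2.3]
width: 0.17
gripper_force: 25.0
```

```bash
python3 - <<'E'
from h import *
goto([.468,-.19,.283],-.235)
p=np.array(observe()['position'])+[0,0,.002]
for n in("scene","top"):
  im=get_image(n);cv2.imwrite(f"pics/{n}4.png",im[:,:,::-1])
  for t in("hook","lugs","hook_tip","rim","socket"):
    print(n,t,[(round(d['conf'],2),np.round(np.array(d['at'])[::-1]*[640,400],1).tolist()) for d in landmark_of(t,n)])
  print(proj(n,p-[[0,0,0],[0,0,.062],[0,0,.123]]).round(1),proj(n,[[.468,-.19,.125],[.468,-.19,.11]]))
w=(215,100,295,210)
im=cv2.imread("pics/scene4.png")
cv2.imwrite("pics/f.png",cv2.resize(im[w[1]:w[3],w[0]:w[2]],None,fx=5.4,fy=5.4,interpolation=cv2.INTER_CUBIC))
E
```

```text
pos [ 0.4692 -0.1885  0.2838] toolx yaw 2.911 z [-0.  0. -1.] q [-0.03  0.2   0.37  1.82 -0.08  1.13  1.71] F [-0.33 -0.09 -2.25] M [-0.039 -0.018 -0.053] w 15.6 g 25.0 t 7.3
offset [ 0.0053 -0.0113  0.0053] twist [array([ 1.000e-04,  1.000e-04, -4.993e-01]), array([ 0.0001, -0.    ,  0.0007])]
scene hook [(0.84, [373.1, 196.3]), (0.67, [242.8, 147.0]), (0.55, [410.6, 149.0]), (0.16, [323.8, 231.9])]
scene lugs [(0.87, [245.0, 165.2]), (0.68, [371.9, 209.3]), (0.6, [409.8, 165.8])]
scene hook_tip [(0.77, [369.4, 226.0]), (0.69, [408.4, 176.7]), (0.66, [247.3, 178.7])]
scene rim [(0.74, [249.0, 191.8])]
scene socket [(0.59, [249.5, 190.1])]
[[241.6 146.4]
 [244.6 164.5]
 [247.3 181.2]] [[248.32974567 190.88551866]
 [248.95322611 194.66649151]]
top hook [(0.68, [229.9, 226.7]), (0.51, [286.4, 187.0]), (0.3, [326.6, 163.8])]
top lugs [(0.57, [232.9, 229.9]), (0.57, [290.8, 191.1])]
top hook_tip [(0.65, [455.5, 239.7]), (0.54, [237.2, 229.5]), (0.54, [291.5, 194.0]), (0.44, [326.4, 236.6]), (0.34, [201.1, 231.7])]
top rim [(0.43, [385.5, 226.5])]
top socket [(0.64, [380.5, 226.7]), (0.47, [381.8, 227.3])]
[[389.2 219.5]
 [386.3 222. ]
 [383.8 224.3]] [[382.71269657 225.95570783]
 [382.13722764 226.45383745]]
```

View pics/f.png

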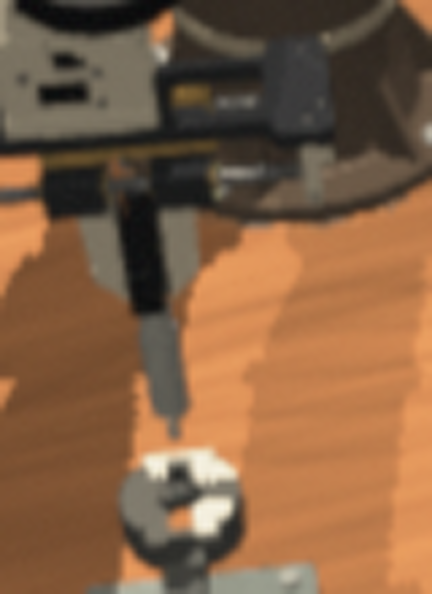

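Hook hangs upright with its tip at crop ≈(172,438), over the socket hole at crop ≈(180,490), close to the prediction. I'll lower the shank into the hole and stop with the lugs just above the rim.

Request:
{"name": "jog_arm", "arguments": {
  "plan": [
    {"offset":[0.005,-0.011,0.1],"twist":[0,0,0],"fingers":-1},
    {"offset":[0.005,-0.011,0.2],"twist":[0,0,0],"fingers":-1},
    {"offset":[0.005,-0.011,0.27],"twist":[0,0,0],"fingers":-1},
    {"offset":[0.005,-0.011,0.34],"twist":[0,0,0],"fingers":-1},
    {"offset":[0.005,-0.011,0.34],"twist":[0,0,0],"fingers":-1}
  ]
}}

```text
clock: 8.52
position: [0.4674, -0.1908, 0.232]
ee_rot: [-0.366, -3.119, -0.0]
force: [-0.1, -0.8, -3.7]
width: 0.174
gripper_force: 25.0
```

Request:
{"name": "jog_arm", "arguments": {
  "plan": [
    {"offset":[0,0,0.06],"twist":[0,0,0],"fingers":-1},
    {"offset":[0,0,0.12],"twist":[0,0,0],"fingers":-1},
    {"offset":[0,0,0.18],"twist":[0,0,0],"fingers":-1},
    {"offset":[0,0,0.24],"twist":[0,0,0],"fingers":-1},
    {"offset":[0,0,0.24],"twist":[0,0,0],"fingers":-1}
  ]
}}

```text
clock: 9.15
position: [0.4674, -0.1908, 0.1961]
ee_rot: [-0.366, -3.119, -0.0]
force: [-0.1, 0.1, -2.2]
width: 0.175
gripper_force: 25.0
```

```bash
python3 - <<'E'
from h import *
goto([.468,-.19,.185],-.235)
p=np.array(observe()['position'])+[0,0,.002]
n="scene";im=get_image(n);cv2.imwrite(f"pics/{n}5.png",im[:,:,::-1])
print(proj(n,p-[[0,0,0],[0,0,.062],[0,0,.123]]).round(1))
w=(215,130,295,220)
cv2.imwrite("pics/g.png",cv2.resize(im[w[1]:w[3],w[0]:w[2],::-1],None,fx=6.6,fy=6.6,interpolation=cv2.INTER_CUBIC))
E
```

```text
pos [ 0.4674 -0.1908  0.1961] toolx yaw 2.908 z [-0.001  0.    -1.   ] q [-0.    0.29  0.36  1.95 -0.13  0.93  1.76] F [-0.08  0.14 -2.23] M [-0.008  0.014  0.045] w 16.1 g 25.0 t 9.15
offset [-0.0027  0.0062  0.074 ] twist [array([ 4.000e-04, -0.000e+00, -4.998e-01]), array([-0.    , -0.0002,  0.0002])]
[[244.8 171.5]
 [247.5 188. ]
 [250.  203.2]]
```

View pics/g.png

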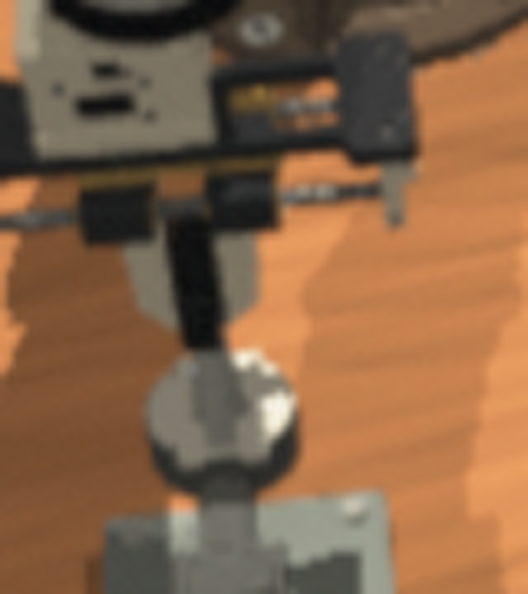

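The shank is in the hole with no contact force. Lowering the lugs slowly through the slots.

Request:
{"name": "jog_arm", "arguments": {
  "plan": [
    {"offset":[0,0,0.03],"twist":[0,0,0],"fingers":-1},
    {"offset":[0,0,0.05],"twist":[0,0,0],"fingers":-1},
    {"offset":[0,0,0.07],"twist":[0,0,0],"fingers":-1},
    {"offset":[0,0,0.085],"twist":[0,0,0],"fingers":-1},
    {"offset":[0,0,0.085],"twist":[0,0,0],"fingers":-1}
  ]
}}

```text
clock: 9.82
position: [0.4679, -0.191, 0.184]
ee_rot: [-0.366, -3.12, -0.0]
force: [0.5, 0.0, -3.1]
width: 0.17
gripper_force: 25.0
```

Request:
{"name": "jog_arm", "arguments": {
  "plan": [
    {"offset":[0,0,0.01],"twist":[0,0,0],"fingers":-1},
    {"offset":[0,0,0.02],"twist":[0,0,0],"fingers":-1},
    {"offset":[0,0,0.03],"twist":[0,0,0],"fingers":-1},
    {"offset":[0,0,0.03],"twist":[0,0,0],"fingers":-1}
  ]
}}

```text
clock: 10.32
position: [0.4679, -0.1909, 0.1796]
ee_rot: [-0.366, -3.12, -0.0]
force: [0.2, 0.6, -3.2]
width: 0.172
gripper_force: 25.0
```

Request:
{"name": "jog_arm", "arguments": {
  "plan": [
    {"offset":[0,0,0.015],"twist":[0,0,0],"fingers":-1},
    {"offset":[0,0,0.03],"twist":[0,0,0],"fingers":-1},
    {"offset":[0,0,0.045],"twist":[0,0,0],"fingers":-1},
    {"offset":[0,0,0.045],"twist":[0,0,0],"fingers":-1}
  ]
}}

```text
clock: 10.82
position: [0.4677, -0.1909, 0.1727]
ee_rot: [-0.366, -3.12, -0.0]
force: [-1.2, -0.2, -2.9]
width: 0.176
gripper_force: 25.0
```

Request:
{"name": "jog_arm", "arguments": {
  "plan": [
    {"offset":[0,0,0.01],"twist":[0,0,0],"fingers":-1},
    {"offset":[0,0,0.02],"twist":[0,0,0],"fingers":-1},
    {"offset":[0,0,0.02],"twist":[0,0,0],"fingers":-1}
  ]
}}

```text
clock: 11.2
position: [0.468, -0.191, 0.17]
ee_rot: [0.367, 3.12, 0.0]
force: [-0.1, -0.7, -0.6]
width: 0.175
gripper_force: 25.0
```

Request:
{"name": "jog_arm", "arguments": {
  "plan": [
    {"offset":[0,0,0.015],"twist":[0,0,0],"fingers":-1},
    {"offset":[0,0,0.03],"twist":[0,0,0],"fingers":-1},
    {"offset":[0,0,0.03],"twist":[0,0,0],"fingers":-1}
  ]
}}

```text
clock: 11.58
position: [0.4681, -0.191, 0.1656]
ee_rot: [0.366, 3.12, 0.0]
force: [-2.1, 1.4, 5.4]
width: 0.173
gripper_force: 25.0
```

Request:
{"name": "jog_arm", "arguments": {
  "plan": [
    {"offset":[0,0,0],"twist":[0,0,0.012],"fingers":-1},
    {"offset":[0,0,0],"twist":[0,0,0.024],"fingers":-1},
    {"offset":[0,0,0],"twist":[0,0,0.024],"fingers":-1}
  ]
}}

```text
clock: 11.95
position: [0.4683, -0.1913, 0.1658]
ee_rot: [0.6, 3.083, -0.001]
force: [-1.3, -0.5, 4.7]
width: 0.173
gripper_force: 25.0
```

```bash
python3 -c "
from h import *
goto([.468,-.191,.1655],-.235)"
```

```text
pos [ 0.4683 -0.1913  0.1658] toolx yaw 2.757 z [ 0.001 -0.001 -1.   ] q [-0.02  0.34  0.38  1.98 -0.17  0.85  1.64] F [-1.31 -0.51  4.74] M [-0.119  0.274 -0.013] w 15.9 g 25.0 t 11.95
offset [0.0026 0.0009 0.0017] twist [array([3.000e-04, 1.000e-04, 4.762e-01]), array([-0.    ,  0.0002, -0.0238])]
```

Request:
{"name": "jog_arm", "arguments": {
  "plan": [
    {"offset":[0,0,0],"twist":[0,0,0.015],"fingers":-1},
    {"offset":[0,0,0],"twist":[0,0,0.03],"fingers":-1},
    {"offset":[0,0,0],"twist":[0,0,0.045],"fingers":-1},
    {"offset":[0,0,0],"twist":[0,0,0.06],"fingers":-1},
    {"offset":[0,0,0],"twist":[0,0,0.07],"fingers":-1},
    {"offset":[0,0,0],"twist":[0,0,0.07],"fingers":-1}
  ]
}}

```text
clock: 12.7
position: [0.4683, -0.1913, 0.1657]
ee_rot: [1.256, 2.878, -0.0]
force: [0.8, -1.6, 5.4]
width: 0.17
gripper_force: 25.0
```

Request:
{"name": "jog_arm", "arguments": {
  "plan": [
    {"offset":[0,0,0],"twist":[0,0,0.006],"fingers":-1},
    {"offset":[0,0,0],"twist":[0,0,0.012],"fingers":-1},
    {"offset":[0,0,0],"twist":[0,0,0.012],"fingers":-1}
  ]
}}

```text
clock: 13.08
position: [0.4676, -0.1907, 0.165]
ee_rot: [-1.366, -2.828, 0.0]
force: [0.4, -0.5, -2.7]
width: 0.171
gripper_force: 25.0
```

```bash
python3 -c "
from h import *
goto([.468,-.191,.1655],-.235)"
```

```text
pos [ 0.4676 -0.1907  0.165 ] toolx yaw 2.242 z [-0.001  0.    -1.   ] q [-0.11  0.35  0.51  1.99 -0.22  0.86  1.19] F [ 0.36 -0.49 -2.69] M [-0.225 -0.052 -0.059] w 15.7 g 25.0 t 13.07
offset [-0.0032  0.0008 -0.0035] twist [array([-2.000e-04,  1.000e-04,  3.941e-01]), array([-0.000e+00, -1.000e-04, -1.059e-01])]
```

The push fell from +5.4 N to −2.7 N at about 0.66 rad, so the lugs have dropped. I'll press down lightly to confirm they reach the floor, then try a small turn.

Request:
{"name": "jog_arm", "arguments": {
  "plan": [
    {"offset":[0,0,0.01],"twist":[0,0,0],"fingers":-1},
    {"offset":[0,0,0.02],"twist":[0,0,0],"fingers":-1},
    {"offset":[0,0,0.02],"twist":[0,0,0],"fingers":-1}
  ]
}}

```text
clock: 13.45
position: [0.4678, -0.1907, 0.1624]
ee_rot: [-1.366, -2.829, -0.0]
force: [-0.7, -0.0, 1.6]
width: 0.172
gripper_force: 25.0
```

Request:
{"name": "jog_arm", "arguments": {
  "plan": [
    {"offset":[0,0,0],"twist":[0,0,0.004],"fingers":-1},
    {"offset":[0,0,0],"twist":[0,0,0.008],"fingers":-1},
    {"offset":[0,0,0],"twist":[0,0,0.008],"fingers":-1}
  ]
}}

```text
clock: 13.82
position: [0.4679, -0.191, 0.1625]
ee_rot: [1.438, 2.793, 0.0]
force: [0.2, 0.1, 1.9]
width: 0.174
gripper_force: 25.0
```

```bash
python3 -c "
from h import *
goto([.468,-.191,.1655],-.235)"
```

```text
pos [ 0.4679 -0.191   0.1625] toolx yaw 2.191 z [ 0. -0. -1.] q [-0.12  0.35  0.52  1.99 -0.23  0.85  1.15] F [0.16 0.12 1.92] M [ 0.096  0.218 -0.033] w 16.0 g 25.0 t 13.82
offset [-0.0004  0.0003 -0.0202] twist [array([ 0.    , -0.    ,  0.3861]), array([ 0.    ,  0.    , -0.1139])]
```

The floor is reached at TCP z≈0.164 and the push is light, so the lugs are fully in. Easing off and releasing.

Request:
{"name": "jog_arm", "arguments": {
  "plan": [
    {"offset":[0,0,-0.006],"twist":[0,0,0],"fingers":-1},
    {"offset":[0,0,-0.01],"twist":[0,0,0],"fingers":-1},
    {"offset":[0,0,-0.01],"twist":[0,0,0],"fingers":-1}
  ]
}}

```text
clock: 14.2
position: [0.4679, -0.1909, 0.1639]
ee_rot: [1.437, 2.794, 0.0]
force: [0.5, -0.5, 0.3]
width: 0.175
gripper_force: 25.0
```

Request:
{"name": "jog_arm", "arguments": {
  "plan": [
    {"offset":[0,0,0],"twist":[0,0,0],"fingers":-0.62},
    {"offset":[0,0,0],"twist":[0,0,0],"fingers":-0.55},
    {"offset":[0,0,0],"twist":[0,0,0],"fingers":-0.4},
    {"offset":[0,0,0],"twist":[0,0,0],"fingers":-0.2},
    {"offset":[0,0,0],"twist":[0,0,0],"fingers":0},
    {"offset":[0,0,0],"twist":[0,0,0],"fingers":0},
    {"offset":[0,0,0],"twist":[0,0,0],"fingers":0}
  ]
}}

```text
clock: 15.08
position: [0.4679, -0.191, 0.1639]
ee_rot: [-1.437, -2.794, -0.0]
force: [-0.2, 0.3, -0.7]
width: 0.498
gripper_force: 0.0
```

Request:
{"name": "jog_arm", "arguments": {
  "plan": [
    {"offset":[0,0,-0.1],"twist":[0,0,0],"fingers":0},
    {"offset":[0,0,-0.3],"twist":[0,0,0],"fingers":0},
    {"offset":[0,0,-0.6],"twist":[0,0,0],"fingers":0},
    {"offset":[0,0,-0.9],"twist":[0,0,0],"fingers":0},
    {"offset":[0,0,-1],"twist":[0,0,0],"fingers":0},
    {"offset":[0,0,-1],"twist":[0,0,0],"fingers":0},
    {"offset":[0,0,-1],"twist":[0,0,0],"fingers":0}
  ]
}}

```text
clock: 15.95
position: [0.4673, -0.1906, 0.3128]
ee_rot: [-1.436, -2.792, 0.001]
force: [0.3, -0.4, -0.6]
width: 0.499
gripper_force: 0.0
```

```bash
python3 - <<'E'
from h import *
goto([.468,-.191,.1655],-.235)
n="scene";im=get_image(n);cv2.imwrite(f"pics/{n}6.png",im[:,:,::-1])
for t in("hook","lugs"):
    print(t,[(round(d['conf'],2),np.round(np.array(d['at'])[::-1]*[640,400],1).tolist()) for d in landmark_of(t,n)])
print(proj(n,[[.468,-.19,.166],[.468,-.19,.172],[.468,-.19,.104]]).round(1))
w=(210,130,430,260)
cv2.imwrite("pics/i.png",cv2.resize(im[w[1]:w[3],w[0]:w[2],::-1],None,fx=3.6,fy=3.6,interpolation=cv2.INTER_CUBIC))
E
```

```text
pos [ 0.4673 -0.1906  0.3128] toolx yaw 2.192 z [-0.002  0.001 -1.   ] q [-0.2   0.19  0.58  1.79 -0.11  1.2   1.03] F [ 0.27 -0.39 -0.62] M [-0.099  0.064 -0.042] w 45.9 g 0.0 t 15.95
offset [-0.0063  0.0035  0.9823] twist [array([-4.000e-04,  1.000e-04,  3.862e-01]), array([-1.000e-04, -3.000e-04, -1.138e-01])]
hook [(0.92, [372.2, 194.4]), (0.77, [415.4, 148.0]), (0.74, [247.8, 177.6])]
lugs [(0.82, [251.4, 196.9]), (0.82, [368.9, 206.9]), (0.67, [408.7, 167.3])]
[[246.6 180.2]
 [246.3 178.6]
 [249.2 196.2]]
```

View pics/i.png

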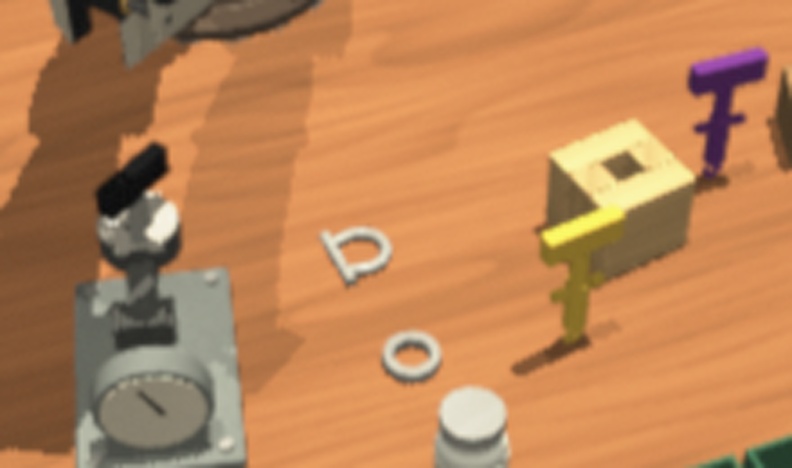

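The bar's centre is at crop ≈(132,180), scene ≈(246.7,180). That matches the prediction for fully seated lugs, (246.6,180.2). The hook is upright, the gripper is clear and nothing else has moved.

```bash
python3 -c "
from cell import *
print(sign_off())"
```

```text
the job is handed in; nothing more can be done
None
```

The load hook is back on the scale, locked in its notches about 0.66 rad clockwise of the slots, upright and released; the push stayed under about 9 N, no bystanders in the final view had moved, and I handed the job in at about 16 s.

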